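Fasten the bathroom medicine chest

ROBOT

A 6-joint arm with a two-finger parallel gripper is mounted at the origin on the work surface. World frame = base frame: x ahead of the robot, y to its left, z up, the work surface at z = 0. Lengths are in m, angles in rad, forces in N, time in s.
With the tool pointing down it reaches from about 0.375 to 0.9 m from the base axis. Payload 3.1 kg.
Tool frame: the origin (TCP) lies at the very end of the fingers, on their centre line; the grasp point (between the pads) lies 19 mm behind it (grip_depth is the distance from the TCP to the grasp point, in m); z points along the fingers, y is the line along which they close (so a half turn about z gives the same grasp; the last joint's range is limited). The gripper opens to 85 mm and grips with 20 to 120 N. Pads are 22 mm wide; open, the fingers measure 114 mm over their backs; the gripper's body (76 mm by 85 mm) begins 54 mm behind the grasp point. The pads swing forward as they close: fully open they stand 13 mm farther back than shut.
Start: joints at [-1.304, 0.527, 1.433, -0, 1.181, -0.178], TCP at [0.27, -0.564, 0.231] pointing down, gripper open.
Joint ranges: [-3.08, 3.08], [-0.75, 2.2], [0.22, 2.44], [-1.43, 4.57], [0, 2.65], [-2.85, 2.85]. Speed limits (rad/s): [2.79, 2.79, 3.14, 3.14, 3.14, 3.14].

INTERFACE

Orientations are given as a unit quaternion [x, y, z, w].
In Python, from station import * gives the robot as it stands.
- The arm moves only by the tool apply_moves, never from a script. Its argument "plan" is a list of rows, each a list of 7 numbers: the shift along the tool's x, y, z in m, then the turn, a rotation vector about the tool's x, y, z in rad, then the gripper command: -1 is fully open, 1 is shut, values between are in proportion. In form: [[dx, dy, dz, wx, wy, wz, jaw], ...]. A call has 1 to 8 rows; each row shifts and turns the commanded pose from where the row before left it, along the tool's axes as they then stand; what a row does not reach is not made up. A row lasts 1/8 s, in which the tool goes at most 62.5 mm and 10.7 degrees, less where a joint would pass 70% of its speed; a pose out of reach is approached as far as the arm can. A call is refused whole if a number of a shift passes 0.0625 or a number of a turn 0.188, either way. A call with a gripper value outside its range is refused whole. The fingers move at their own pace and stop on an object; "force" is the grip in N (left out, the last holds). Time passes only in rows, so rows that do not move let the fingers close. It gives the time, the measured TCP pose, the force, the opening and the grip force at its end, in the units of the state.
- sense(): the state, without advancing time (a new reading comes with each control period).
- snapshot(name): name is "side" or "top" or "wrist"; returns the picture (420x560x3 uint8, red, green, blue); there is no depth.
- calibration(name): a dict with "camera_matrix" (3x3 intrinsics, pixels), "R" (3x3) and "t" (3): a world point X has camera coordinates R X + t; the wrist camera has in their place "mount" (4x4, takes a point from camera to tool coordinates, whose origin is the TCP and whose axes are the flange's). Camera axes: x right, y down, z forward; pixel columns grow to the right and rows downward; lengths in m; the calibration is good to about 2 mm. A picture is of the moment at which its call begins: read the wrist's pose just before it. calibration takes no time and is no camera call.
- sign_off(): hands the job in; it is judged then, once.
The state is a dict: "t": time; "q": joint angles; "qd": joint speeds; "tau": joint torques, N m; "tcp_pos": TCP position; "tool_rot": TCP orientation; "force": force on the tool from outside, world axes, zero at the start; "ft_torque": the same for the moment, N m; "finger_gap": opening from 0.0 (shut) to 1.0 (fully open); "gripper_force": force on a finger pad.
Only numpy, scipy, OpenCV 4.12 (cv2) and the standard library are available. Lean on these libraries where they do the work, as an engineer would, in place of code of your own. Each camera call takes 0.05 s, during which the arm holds its last target. There are 200 camera calls.

TASK

The wooden medicine chest on the bathroom counter has been left open: push its lid fully shut, and only then swing the steel hasp on its front over the lid, so that it lies flat on top with the staple standing up through its slot, ready for a padlock. Do not shove or knock over the tall bottle and the mug that stand in front of the chest.

Things in the scene. Friction and masses are not known exactly. Their poses are not given: they have to be found in the camera images.
- chest: open pine chest that does not move, 210 mm deep (its x), 260 mm wide (its y), walls 12 mm, rim 120 mm above the counter. Origin: centre of its underside, on the counter; z up; its front, with the hasp, looks along its own -x; the lid's hinge runs along y at x = +105 mm, z = 120 mm. Small pine grips stick out 6 mm from its two sides
- lid (a joint): the lid: pine board 210 x 260 x 14 mm, 0.3 kg, hinged along the chest's rear rim. 0 = shut on the rim (its top then 134 mm above the counter); grows as the front edge rises (rad); starts half open, 0.5 to 1.1. A stiff hinge: it stays where it is left
- lid_edge (a point): middle of the lid's front upper edge, 210 mm from the lid's hinge; the frame turns with the lid
- staple (a point): top of the steel staple: a U of 6 mm bar, 24 mm wide along the chest's y, standing 21 mm high on the lid's top, 172 mm from the lid's hinge, midway across the width
- hasp (a joint): the hasp: flat steel plate 90 long x 44 wide x 4 mm thick, turning on a pin parallel to the chest's y. 0 = lying flat on the shut lid, pointing to the rear (chest's +x); 1.57 = standing upright; above that it leans outwards, away from the chest; its stop is 2.7 rad; starts 1.7 to 2.35. A stiff hinge: it stays where it is left
- hasp_tip (a point): middle of the hasp's free end, 90 mm from its pin; the frame turns with the hasp. Its slot reaches from 36 to 58 mm from the pin and is 28 mm wide; the plate beyond the slot is solid, from 58 to 90 mm
- hasp_pin (a point): centre of the hasp's pin, in the chest's frame at x = -113 mm, y = 0, z = 136 mm
- shampoo: white bottle, 64 mm diameter, 190 mm tall, standing near the hasp; origin centre of its underside. Bystander
- mug: white mug, 80 mm diameter, 90 mm tall, its handle reaching about 40 mm farther to one side, standing 0.3 m out in front of the hasp; origin centre of its underside. Bystander

How it is judged:
By the outcome, as a careful person would: the job done as asked, in the order asked, and still so for the second after the job is handed in, with the robot touching nothing.
It also fails if it takes over 42 s, if anything falls off the work surface, if the arm or the gripper's body presses on something with over 40 N, if the wrist force passes 120 N, or if a joint passes its speed limit or range.

## Working session

There is one attempt and no reset: what is moved stays moved. The work goes in short steps, Python scripts to look and compute and a tool call to move; the robot and the scene stay as the last step left them, time stands still between calls to the robot, and variables do not carry over. Pictures are saved under pics/ and viewed, at most 10 in all, crops included, and the job is handed in when it is done.

Besides the shell and the picture viewer there is one more tool, called in YAML: its name, and indented under it one key for each argument. apply_moves: Moves the arm, as the interface text tells. Its arguments: {"type":"object","properties":{"plan":{"type":"array"},"force":{"type":"number"}},"required":["plan"]}

```bash
mkdir -p pics; python3 - <<'E'
from station import *
import cv2,numpy as np
for n in ("side","top"):
    im=snapshot(n); cv2.imwrite(f"pics/{n}0.png",im[:,:,::-1])
    c=calibration(n); print(n,c["camera_matrix"],c["R"],c["t"])
s=sense(); print(s["t"],s["tcp_pos"],s["tool_rot"],calibration("wrist"))
E
ls
```

```text
side [[507.0323626    0.         274.41831459]
 [  0.         507.0323626  201.09151495]
 [  0.           0.           1.        ]] [[-0.26125806  0.96526675 -0.00208255]
 [ 0.71445701  0.19192252 -0.67284242]
 [-0.64907273 -0.1772734  -0.7397829 ]] [ 0.17164595 -0.38022601  1.53605126]
top [[458.71694775   0.         286.06703675]
 [  0.         458.71694775 206.92789538]
 [  0.           0.           1.        ]] [[-0.00688815 -0.99996087  0.00555142]
 [-0.9930247   0.00618669 -0.11774409]
 [ 0.11770514 -0.00632374 -0.99302845]] [-0.02467186  0.60904696  1.03718234]
0.1 [ 0.26934905 -0.56326391  0.23043639] [ 9.75257121e-01  2.21071456e-01 -5.00016707e-05 -9.78100927e-04] {'camera_matrix': array([[316.26150661,   0.        , 272.29095377],
       [  0.        , 316.26150661, 210.39506389],
       [  0.        ,   0.        ,   1.        ]]), 'mount': array([[ 4.88481374e-04, -9.49665215e-01, -3.13266246e-01,
         8.03085977e-02],
       [ 9.99999857e-01,  5.31602465e-04, -5.22337317e-05,
        -4.31171873e-04],
       [ 2.16137667e-04, -3.13266176e-01,  9.49665339e-01,
        -1.43575239e-01],
       [ 0.00000000e+00,  0.00000000e+00,  0.00000000e+00,
         1.00000000e+00]])}
pics
```

View pics/side0.png

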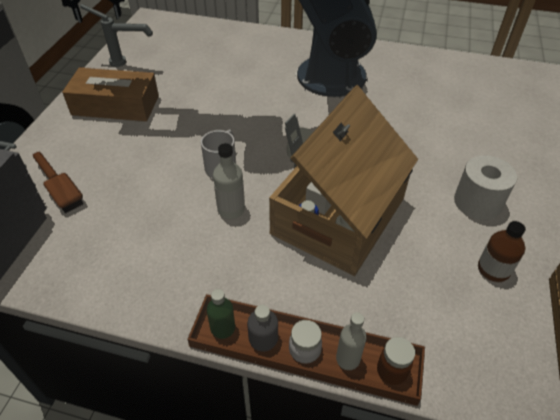

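View pics/top0.png

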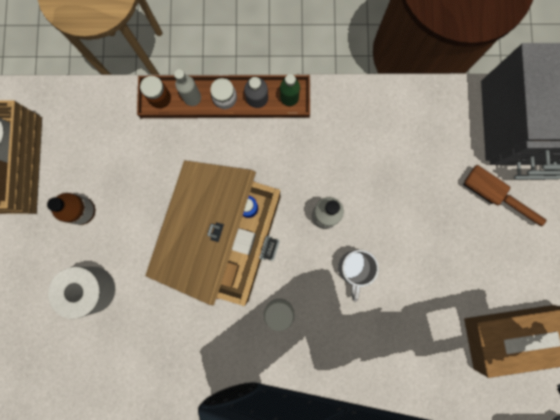

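```bash
cat > h.py <<'E'
import numpy as np,cv2
from station import *
def ray(n,uv):
    c=calibration(n);K,R,t=[np.array(c[k]) for k in("camera_matrix","R","t")]
    d=R.T@np.linalg.inv(K)@[uv[0],uv[1],1]; return -R.T@t,d/np.linalg.norm(d)
def onz(n,uv,z):
    o,d=ray(n,uv); return o+d*(z-o[2])/d[2]
def proj(n,X):
    c=calibration(n);K,R,t=[np.array(c[k]) for k in("camera_matrix","R","t")]
    p=(K@(R@np.atleast_2d(X).T+t[:,None])).T; return p[:,:2]/p[:,2:]
def two(a,b):
    (o1,d1),(o2,d2)=ray("top",a),ray("side",b)
    A=np.stack([d1,-d2],1); s=np.linalg.lstsq(A,o2-o1,rcond=None)[0]
    p,q=o1+d1*s[0],o2+d2*s[1]; return (p+q)/2,np.linalg.norm(p-q)
E
python3 - <<'E'
from h import *
t=cv2.imread("pics/top0.png");s=cv2.imread("pics/side0.png")
a=cv2.resize(t[150:310,140:390],None,fx=3.2,fy=3.2,interpolation=cv2.INTER_CUBIC)
cv2.imwrite("pics/topc.png",a)
b=cv2.resize(s[80:280,195:425],None,fx=3,fy=3,interpolation=cv2.INTER_CUBIC)
cv2.imwrite("pics/sidec.png",b)
E
```

```text
(no output)
```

View pics/topc.png

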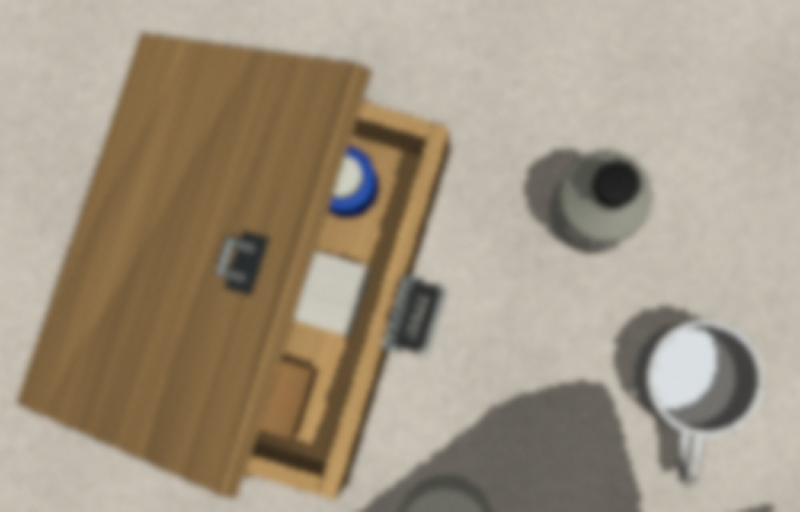

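View pics/sidec.png

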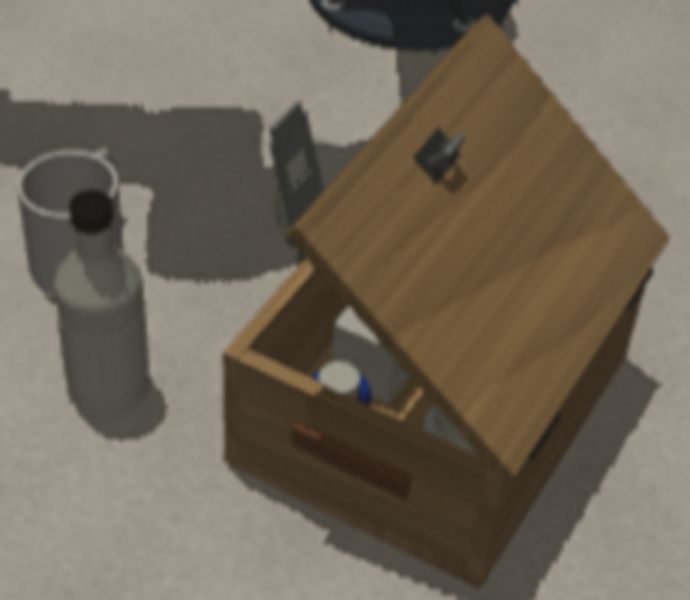

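```bash
python3 - <<'E'
from h import *
np.set_printoptions(precision=4,suppress=True)
T=lambda u,v:(140+u/3.2-.34,150+v/3.2-.34); S=lambda u,v:(195+u/3-.33,80+v/3-.33)
A=onz("top",T(449,130),.12);B=onz("top",T(338,497),.12);print("front corners",A,B,np.linalg.norm(A-B))
print("sideA",onz("side",S(228,355),.12))
y=(B-A);yaw=np.arctan2(y[1],y[0])
# front normal: chest -x = outward toward -y world
yh=y/np.linalg.norm(y)
for s in(1,-1):
    Y=s*(-yh); X=np.array([Y[1],-Y[0],0]); print("Y",Y,"X",X,np.arctan2(X[1],X[0]))
X=np.array([-yh[1],yh[0],0]); X=X if X[1]>0 else -X
mid=(A+B)/2; c=mid+.105*X; print("centre",c,"X",X)
for n,a,b in [("lidrearA",(143,34),(515,473)),("lidrearB",(20,403),(667,238)),("lidfrA",(370,68),(297,232)),("lidfrB",(236,496),(490,17)),("staple",(228,254),(463,140)),("hasptipA",(443,285),(272,132)),("hasptipB",(425,352),(300,104)),("bottlecap",(616,184),(92,208))]:
    p,e=two(T(*a),S(*b)); print(n,p,e," chest:",(p-c)@X,(p-c)@np.cross([0,0,1],X),p[2])
    
print("bottle base side",onz("side",S(110,418),0),"mug rim",onz("top",T(702,378),.09),onz("side",S(69,184),.09))
print("handle",onz("top",T(690,478),.05),"disk",onz("top",(280,315),0))
print("pin",c-.113*X+[0,0,.016])
E
```

```text
front corners [ 0.6353 -0.0152  0.12  ] [0.392 0.059 0.12 ] 0.2543149893730096
sideA [ 0.6397 -0.0123  0.12  ]
Y [ 0.9565 -0.2917 -0.    ] X [-0.2917 -0.9565  0.    ] -1.8667525173469768
Y [-0.9565  0.2917  0.    ] X [0.2917 0.9565 0.    ] 1.2748401362428163
centre [0.5443 0.1223 0.12  ] X [ 0.2917  0.9565 -0.    ]
lidrearA [0.7    0.1904 0.1315] 0.00018696536315823779  chest: 0.11051418776489115 -0.12915282201212588 0.1315336834335758
lidrearB [0.4549 0.2659 0.1294] 0.0009250629045280757  chest: 0.11130787810980876 0.12735945872316828 0.12935620235528927
lidfrA [0.6509 0.0325 0.2542] 0.005004351019823088  chest: -0.05484034921245126 -0.12820072163813118 0.25423049336627646
lidfrB [0.4047 0.1096 0.2564] 0.008482474187166727  chest: -0.05288751198394332 0.1297399874952583 0.25643973467788556
staple [0.542  0.1147 0.2563] 0.006190061453511866  chest: -0.007984361391195202 -7.762931348813782e-05 0.2563304665356022
hasptipA [ 0.5255 -0.0119  0.2237] 0.000266963290112385  chest: -0.13389693074295186 -0.021251920703314088 0.22365121758608436
hasptipB [ 0.486  -0.0014  0.2197] 0.0011845553702968191  chest: -0.13536094037669996 0.019675068039270528 0.2196668868071775
bottlecap [ 0.5903 -0.1211  0.1854] 0.001184514931191259  chest: -0.21938603021008166 -0.11499621564236351 0.185438422684653
bottle base side [ 0.6193 -0.1118  0.    ] mug rim [ 0.4674 -0.1871  0.09  ] [ 0.4691 -0.1897  0.09  ]
handle [ 0.3969 -0.1834  0.05  ] disk [ 0.3572 -0.0129  0.    ]
pin [0.5113 0.0142 0.136 ]
```

apply_moves:
  plan:
    - [0, 0, -0.02, 0, 0, -0.138, 1]
    - [0, 0, -0.02, 0, 0, -0.138, 1]
    - [0, 0, -0.02, 0, 0, -0.138, 1]
    - [0, 0, -0.02, 0, 0, -0.138, 1]
    - [0, 0, -0.02, 0, 0, -0.138, 1]
    - [0, 0, -0.02, 0, 0, -0.138, 1]
    - [0.044, 0, 0, 0, 0, 0, 1]
    - [0.044, 0, 0, 0, 0, 0, 1]

```text
t: 1.1
tcp_pos: [0.2952, -0.4788, 0.3508]
tool_rot: [0.804, 0.594, 0.0, -0.0]
force: [0.1, -0.3, -0.0]
finger_gap: -0.002
gripper_force: 0.0
```

apply_moves:
  plan:
    - [0.044, 0, 0, 0, 0, 0, 1]
    - [0.044, 0, 0, 0, 0, 0, 1]
    - [0.044, 0, 0, 0, 0, 0, 1]
    - [0.044, 0, 0, 0, 0, 0, 1]
    - [0.044, 0, 0, 0, 0, 0, 1]
    - [0.044, 0, 0, 0, 0, 0, 1]
    - [0.044, 0, 0, 0, 0, 0, 1]
    - [0.044, 0, 0, 0, 0, 0, 1]

```text
t: 2.1
tcp_pos: [0.3983, -0.1416, 0.3511]
tool_rot: [0.804, 0.595, -0.0, -0.0]
force: [0.2, -0.1, -0.2]
finger_gap: 0.002
gripper_force: 0.0
```

```bash
cat >> h.py <<'E'
from scipy.spatial.transform import Rotation as Ro
C=np.array([.5443,.1223,0]);X=np.array([.2917,.9565,0]);Y=np.array([-.9565,.2917,0])
def st():
    s=sense();p=np.array(s["tcp_pos"]);x=Ro.from_quat(s["tool_rot"]).as_matrix()
    print("t",s["t"],"chest xyz",((p-C)@X).round(4),((p-C)@Y).round(4),p[2].round(4),"toolx yaw",np.arctan2(x[1,0],x[0,0]).round(3),"toolz",x[:,2].round(3),"F",np.round(s["force"],1),"gap",s["finger_gap"])
E
python3 -c "
from h import *
st();print(proj('side',[[.357,-.013,0],[.357,-.013,.1]]))"
```

```text
t 2.1 chest xyz -0.295 0.0627 0.3511 toolx yaw 1.273 toolz [-0.  0. -1.] F [ 0.2 -0.1 -0.2] gap 0.001609931690218407
[[299.96260317 151.55389918]
 [301.40998749 120.90470114]]
```

apply_moves:
  plan:
    - [0.044, 0, 0, 0, 0, 0, 1]
    - [0.044, 0, 0, 0, 0, 0, 1]
    - [0.044, 0, 0, 0, 0, 0, 1]
    - [0.044, 0, 0, 0, 0, 0, 1]
    - [0.044, 0, 0, 0, 0, 0, 1]
    - [0.044, 0, 0, 0, 0, 0, 1]
    - [0, 0, 0.04, 0, 0, 0, 1]
    - [0, 0, 0.04, 0, 0, 0, 1]

```text
t: 3.1
tcp_pos: [0.4756, 0.1102, 0.2704]
tool_rot: [0.803, 0.595, 0.0, 0.0]
force: [0.0, 0.7, 0.5]
finger_gap: -0.0
gripper_force: 0.0
```

apply_moves:
  plan:
    - [0, 0, 0.02, 0, 0, 0, 1]
    - [0, 0, 0.02, 0, 0, 0, 1]
    - [-0.003, 0, 0.02, 0, 0, 0, 1]
    - [-0.003, 0, 0.02, 0, 0, 0, 1]
    - [-0.003, 0, 0.015, 0, 0, 0, 1]

```text
t: 3.72
tcp_pos: [0.4726, 0.1004, 0.1756]
tool_rot: [0.804, 0.595, -0.0, -0.0]
force: [0.5, -1.2, 2.0]
finger_gap: 0.003
gripper_force: 0.9
```

```bash
python3 -c "
from h import *
st()"
```

```text
t 3.725 chest xyz -0.0418 0.0622 0.1756 toolx yaw 1.274 toolz [-0.001 -0.    -1.   ] F [ 0.5 -1.2  2. ] gap 0.0028493723533545507
```

apply_moves:
  plan:
    - [-0.003, 0, 0.015, 0, 0, 0, 1]
    - [-0.003, 0, 0.015, 0, 0, 0, 1]
    - [0, 0, 0.008, 0, 0, 0, 1]
    - [0, 0, 0.005, 0, 0, 0, 1]
    - [0, 0, 0.003, 0, 0, 0, 1]
    - [0, 0, 0, 0, 0, 0, 1]

```text
t: 4.47
tcp_pos: [0.4709, 0.0949, 0.1338]
tool_rot: [0.804, 0.595, 0.0, 0.001]
force: [-7.5, -1.8, 29.3]
finger_gap: -0.001
gripper_force: 14.8
```

```bash
python3 -c "
from h import *
st()"
```

```text
t 4.475 chest xyz -0.0476 0.0622 0.1338 toolx yaw 1.275 toolz [ 0.001 -0.001 -1.   ] F [-7.5 -1.8 29.3] gap -0.0006486357000162863
```

apply_moves:
  plan:
    - [0, 0, -0.03, 0, 0, 0, 1]
    - [0, 0, -0.045, 0, 0, 0, 1]
    - [0, 0, -0.045, 0, 0, 0, 1]
    - [0, 0, -0.045, 0, 0, 0, 1]
    - [-0.036, 0.015, 0, 0, 0, 0, 1]
    - [-0.036, 0.015, 0, 0, 0, 0, 1]
    - [-0.036, 0.015, 0, 0, 0, 0, 1]
    - [-0.034, 0.012, 0, 0, 0, 0, 1]

```text
t: 5.48
tcp_pos: [0.4843, -0.0585, 0.2955]
tool_rot: [0.804, 0.595, 0.0, 0.0]
force: [1.2, -0.7, 1.0]
finger_gap: 0.001
gripper_force: 0.0
```

```bash
python3 - <<'E'
from h import *
st()
a=snapshot("top")[130:340,130:410,::-1];b=snapshot("side")[60:270,180:460,::-1]
cv2.imwrite("pics/c1.png",cv2.resize(np.vstack([a,b]),None,fx=1.42,fy=1.42) if 0 else np.hstack([cv2.resize(a,(400,300)),cv2.resize(b,(400,300))]))
E
```

```text
t 5.475 chest xyz -0.1904 0.0047 0.2955 toolx yaw 1.274 toolz [ 0.001  0.    -1.   ] F [ 1.2 -0.7  1. ] gap 0.0010306490097080777
```

View pics/c1.png

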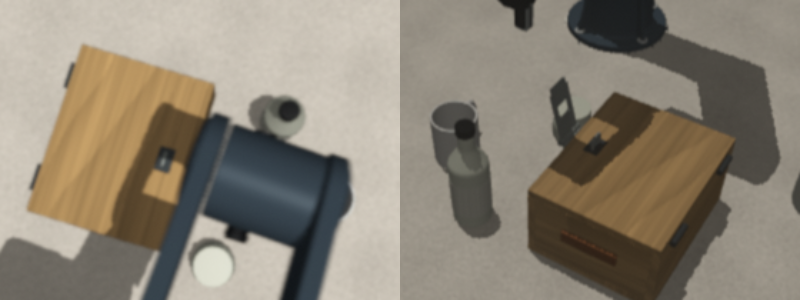

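apply_moves:
  plan:
    - [0, 0, 0.032, 0, 0, 0, 1]
    - [0, 0, 0.032, 0, 0, 0, 1]
    - [0, 0, 0.032, 0, 0, 0, 1]
    - [0.02, 0, 0, 0, 0, 0, 1]
    - [0.015, 0, 0, 0, 0, 0, 1]
    - [0.01, 0, 0, 0, 0, 0, 1]
    - [0.01, 0, 0, 0, 0, 0, 1]
    - [0.01, 0, 0, 0, 0, 0, 1]

```text
t: 6.58
tcp_pos: [0.5036, 0.005, 0.1998]
tool_rot: [0.804, 0.595, 0.0, 0.001]
force: [-0.2, -0.5, 2.4]
finger_gap: -0.001
gripper_force: 0.8
```

```bash
python3 -c "
from h import *
st()"
```

```text
t 6.575 chest xyz -0.124 0.0047 0.1998 toolx yaw 1.274 toolz [ 0.001 -0.    -1.   ] F [-0.2 -0.5  2.4] gap -0.0009701727380110542
```

apply_moves:
  plan:
    - [0.01, 0, 0, 0, 0, 0, 1]
    - [0.01, 0, 0, 0, 0, 0, 1]
    - [0.011, 0, 0.002, 0, 0, 0, 1]
    - [0.01, 0, 0.006, 0, 0, 0, 1]
    - [0.009, 0, 0.007, 0, 0, 0, 1]
    - [0.009, 0, 0.008, 0, 0, 0, 1]

```text
t: 7.32
tcp_pos: [0.5205, 0.0616, 0.1756]
tool_rot: [0.804, 0.595, -0.0, -0.0]
force: [0.1, -1.1, 0.5]
finger_gap: 0.0
gripper_force: 0.5
```

```bash
python3 - <<'E'
from h import *
st()
a=snapshot("wrist")[...,::-1];b=snapshot("side")[80:230,220:420,::-1]
cv2.imwrite("pics/c2.png",np.hstack([cv2.resize(a,(400,300)),cv2.resize(b,(400,300))]))
E
```

```text
t 7.325 chest xyz -0.065 0.0051 0.1756 toolx yaw 1.274 toolz [-0. -0. -1.] F [ 0.1 -1.1  0.5] gap 0.00011206786580517378
```

View pics/c2.png

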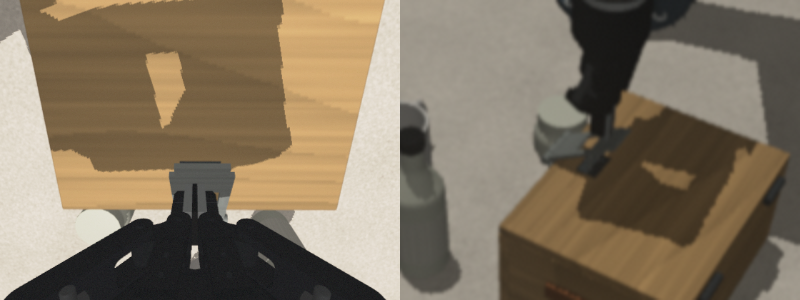

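apply_moves:
  plan:
    - [0.01, 0, 0.005, 0, 0, 0, 1]
    - [0.008, 0, 0.007, 0, 0, 0, 1]
    - [0.006, 0, 0.009, 0, 0, 0, 1]
    - [0.002, 0, 0.009, 0, 0, 0, 1]
    - [0, 0, 0.007, 0, 0, 0, 1]
    - [0, 0, 0.003, 0, 0, 0, 1]
    - [0, 0, 0, 0, 0, 0, 1]

```text
t: 8.3
tcp_pos: [0.528, 0.0862, 0.1378]
tool_rot: [0.804, 0.595, 0.0, -0.0]
force: [-1.5, 1.4, 12.2]
finger_gap: -0.008
gripper_force: 6.0
```

```bash
python3 - <<'E'
from h import *
st()
E
```

```text
t 8.3 chest xyz -0.0393 0.005 0.1378 toolx yaw 1.273 toolz [ 0.001  0.001 -1.   ] F [-1.5  1.4 12.2] gap -0.00823079078138676
```

Flat: tip at 137.8 mm, 12 N. I press slightly more, then retreat up and look.

apply_moves:
  plan:
    - [0, 0, 0.002, 0, 0, 0, 1]
    - [0, 0, 0, 0, 0, 0, 1]
    - [0, 0, -0.02, 0, 0, 0, 1]
    - [0, 0, -0.04, 0, 0, 0, 1]
    - [-0.02, 0, -0.04, 0, 0, 0, 1]
    - [-0.03, 0, -0.04, 0, 0, 0, 1]
    - [-0.03, 0, 0, 0, 0, 0, 1]
    - [0, 0, 0, 0, 0, 0, 1]

```text
t: 9.3
tcp_pos: [0.504, 0.008, 0.2746]
tool_rot: [0.805, 0.593, 0.0, 0.0]
force: [0.5, -0.3, 0.1]
finger_gap: 0.001
gripper_force: 0.0
```

```bash
python3 - <<'E'
from h import *
st()
a=snapshot("wrist")[...,::-1];b=snapshot("side")[70:280,190:470,::-1]
cv2.imwrite("pics/c3.png",np.hstack([cv2.resize(a,(400,300)),cv2.resize(b,(400,300),interpolation=cv2.INTER_CUBIC)]))
E
```

```text
t 9.3 chest xyz -0.1211 0.0052 0.2746 toolx yaw 1.271 toolz [ 0. -0. -1.] F [ 0.5 -0.3  0.1] gap 0.00132818440558903
```

View pics/c3.png

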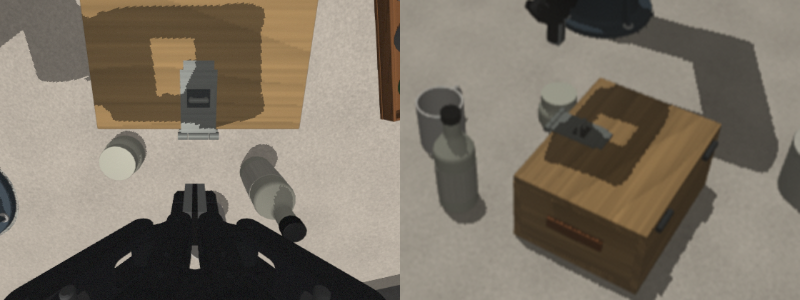

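The hasp lies flat on the shut lid, with the staple up through its slot at (198, 98) in the wrist half. The bottle and mug stand where they were, and the robot is clear of everything.

```bash
python3 -c "
from station import *
print(sign_off())"
```

```text
the job is handed in; nothing more can be done
None
```

The lid was pushed fully shut first, then the hasp was swung over it and lies flat with the staple up through its slot; the bottle and mug were not touched, and the job was handed in at about 9.4 s of the 42 s allowed (no verdict was returned).

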